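Reset the rings of the red job-card board

ROBOT

A 6-joint arm with a two-finger parallel gripper is mounted at the origin on the work surface. World frame = base frame: x ahead of the robot, y to its left, z up, the work surface at z = 0. Lengths are in m, angles in rad, forces in N, time in s.
With the tool pointing down it reaches from about 0.375 to 0.9 m from the base axis. Payload 3.1 kg.
Tool frame: the origin (TCP) lies midway between the tips of the shut fingers; the grasp point (between the pads) lies 19 mm behind it; z points along the fingers, y is the direction in which the jaws open and shut (so a half turn about z gives the same grasp; the last joint's range is limited). The gripper opens to 85 mm and grips with 20 to 120 N. Pads are 22 mm wide; open, the fingers measure 114 mm over their backs; the gripper's body (76 mm by 85 mm) begins 54 mm behind the grasp point. The pads swing forward as they close: fully open they stand 13 mm farther back than shut.
Start: joints at [-1.325, 0.527, 1.433, -0, 1.181, -0.178], TCP at [0.257, -0.57, 0.231] pointing down, gripper open.
Joint ranges: [-3.08, 3.08], [-0.75, 2.2], [0.22, 2.44], [-1.43, 4.57], [0, 2.65], [-2.85, 2.85]. Speed limits (rad/s): [2.79, 2.79, 3.14, 3.14, 3.14, 3.14].

INTERFACE

Orientations are given as a unit quaternion [x, y, z, w].
In Python, from plant import ctrl gives the robot as it stands.
- The arm moves only by the tool apply_moves, never from a script. Its argument "steps" is a list of rows, each a list of 2 entries, a list of its own where there are three numbers: the shift along the tool's x, y, z in cm, then the turn, a rotation vector about the tool's x, y, z in degrees. A call has exactly 5 rows; each row shifts and turns the pose as measured when the row begins, along the tool's axes as they then stand; what a row does not reach is not made up. A row lasts 1/10 s, in which the tool goes at most 50 mm and 8.59 degrees, less where a joint would pass 70% of its speed; a pose out of reach is approached as far as the arm can. A call with a gripper value outside its range is refused whole. "fingers" is the gripper command: -1 is shut, 1 is fully open, values between are in proportion, set as the call begins (left out, the last holds). The fingers move at their own pace and stop on an object; the grip force is fixed at half the most. Time passes only in rows, so rows that do not move let the fingers close, or fill a call up. It gives the time, the measured TCP pose, the force and the opening at its end, in the units of the state.
- ctrl.observe(): the state, without advancing time (a new reading comes with each control period).
- ctrl.read_camera(name): name is "scene" or "top" or "wrist"; returns a dict with "pixels" (400x640x3 uint8, red, green, blue), "fx", "fy", "cx", "cy" (pixels), "world_to_cam" (4x4, takes a point from world to camera coordinates). Camera axes: x right, y up, looking along -z (the intrinsics and any distortion apply to the point x, -y, -z); pixel columns grow to the right and rows downward; lengths in m; the calibration is good to about 2 mm. A picture is of the moment at which its call begins. There is no depth.
- ctrl.finish_job(): hands the job in, once; it reports no verdict.
The state is a dict: "time_s": time; "joint_positions": joint angles; "qvel": joint speeds; "tau": joint torques, N m; "tcp_pos": TCP position; "eef_rot": TCP orientation; "force": force on the tool from outside, world axes, zero at the start; "torque": the same for the moment, N m; "finger_gap": finger opening in m.
Only numpy, scipy, OpenCV 4.12 (cv2) and the standard library are available. Lean on these libraries where they do the work, as an engineer would, in place of code of your own. Each camera call takes 0.05 s, during which the arm holds its last target.

TASK

On the polishing bench lie two job-card boards with lever arch rings, one red and one blue. The rings of the red one have stuck half shut and do not meet: lift its lever all the way up so that the rings swing wide open, then press the lever fully down again so that they close properly. Leave the blue board's lever as it is.

Things in the scene. Friction and masses are not known exactly. Their poses are not given: they have to be found in the camera images.
- red_lever (a joint): angle of the red board's lever, rad: 0 = fully down, level, rings shut; 1.1 = stop, fully up, rings wide open. Begins at 0.2 to 0.4. Stiff: it takes about 2 N at the roll, square to the lever, to move it either way, and it stays where it is left. The two rings open and shut with it.
- red_lever_tip (a point): centre of the red plastic roll at the free end of the red lever: 18 mm in diameter, 18 mm long, axis parallel to the hinge axis; its flat ends (18 mm apart) face sideways and can be pinched from above. It lies 100 mm from the hinge axis; with the lever fully down, 34 mm above the bench and 29 mm above the red board (235 x 170 x 5 mm, fixed). Two rings, 54 mm high, stand 30 to 60 mm from the lever's line on the robot's side.
- red_lever_hinge (a point): point on the hinge axis of the red lever, 34 mm above the bench. The hinge axis is level and square to the lever; the horizontal direction from here to red_lever_tip is the way the lever points (roughly to the robot's left, +y). Frame: x along the hinge axis, y along the lever to its tip; raising the lever turns it about +x.
- blue_lever_tip (a point): centre of the blue plastic roll at the free end of the blue lever: 18 mm in diameter, 18 mm long, axis parallel to the hinge axis; its flat ends (18 mm apart) face sideways and can be pinched from above. It belongs to the blue board, the same in all but colour, and is to be left alone.

How it is judged:
By the outcome, as a careful person would: the job done as asked, in the order asked, and still so for the second after the job is handed in, with the robot touching nothing.
It also fails if it takes over 35 s, if anything falls off the work surface, if the arm or the gripper's body presses on something with over 40 N, if the wrist force passes 120 N, or if a joint passes its speed limit or range.

## Working session

There is one attempt and no reset: what is moved stays moved. The work goes in short steps, Python scripts to look and compute and a tool call to move; the robot and the scene stay as the last step left them, time stands still between calls to the robot, and variables do not carry over. Pictures are saved under pics/ and viewed, and the job is handed in when it is done.

Besides the shell and the picture viewer there is one more tool, called after "Call:" as name(argument=value, ...), one argument or row to a line, values as JSON. apply_moves: Moves the arm, as the interface text tells. Its arguments: {"type":"object","properties":{"steps":{"type":"array","items":{"type":"array"}},"fingers":{"type":"number"}},"required":["steps"]}

```bash
ls; mkdir -p pics; python3 - <<'E'
from plant import ctrl
import cv2
print(ctrl.observe())
for n in ["scene","top","wrist"]:
    c=ctrl.read_camera(n); cv2.imwrite(f"pics/{n}0.png",c["pixels"][:,:,::-1]); print(n,{k:(v if k!="pixels" else 0) for k,v in c.items()})
E
```

```text
pics
{'time_s': 0.0, 'joint_positions': array([-1.32548115e+00,  5.28462373e-01,  1.43389725e+00,  2.21001446e-05,
        1.18141241e+00, -1.78485838e-01]), 'qvel': array([ 2.63376942e-03, -6.14268746e-04, -3.10036562e-04,  4.66537245e-04,
       -3.97902198e-04,  6.34938457e-05]), 'tau': array([-1.77387374e-04, -4.42355633e+01, -1.78022772e+01, -2.71598055e-04,
        8.52123223e-03, -7.27040231e-06]), 'tcp_pos': array([ 0.25688149, -0.56898389,  0.23033757]), 'eef_rot': array([ 9.77633274e-01,  2.10314039e-01, -2.61921891e-05, -1.08942167e-03]), 'force': array([-0.53571906, -0.2621543 , -0.22784085]), 'torque': array([-0.00467839,  0.04752141, -0.01927937]), 'finger_gap': 0.08552200592426597}
scene {'pixels': 0, 'fx': 517.8315813343785, 'fy': 517.8315813343785, 'cx': 326.46512147331754, 'cy': 197.93484443666839, 'world_to_cam': array([[ 0.20634073,  0.9782699 , -0.02028587, -0.1537236 ],
       [-0.67534501,  0.15738745,  0.72051253,  0.3144447 ],
       [ 0.70804846, -0.13497112,  0.69314513, -1.46589396],
       [ 0.        ,  0.        ,  0.        ,  1.        ]])}
top {'pixels': 0, 'fx': 375.9169121084576, 'fy': 375.9169121084576, 'cx': 319.5814927766195, 'cy': 199.40495221920048, 'world_to_cam': array([[ 0.01052149, -0.9998816 ,  0.01122864,  0.03746178],
       [ 0.98927939,  0.01204431,  0.14553771, -0.55053549],
       [-0.14565572,  0.00957699,  0.98928898, -0.62992319],
       [ 0.        ,  0.        ,  0.        ,  1.        ]])}
wrist {'pixels': 0, 'fx': 299.64416077996214, 'fy': 299.64416077996214, 'cx': 316.46775873186704, 'cy': 195.91891513000272, 'world_to_cam': array([[ 0.4115227 , -0.9113962 , -0.00245866, -0.62320401],
       [ 0.86599315,  0.39185989, -0.31064722,  0.04035723],
       [ 0.28408614,  0.1257092 ,  0.9505221 , -0.38096025],
       [ 0.        ,  0.        ,  0.        ,  1.        ]])}
```

View pics/scene0.png

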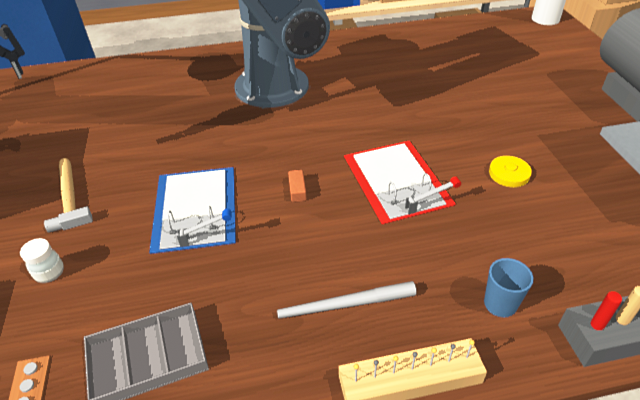

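View pics/top0.png

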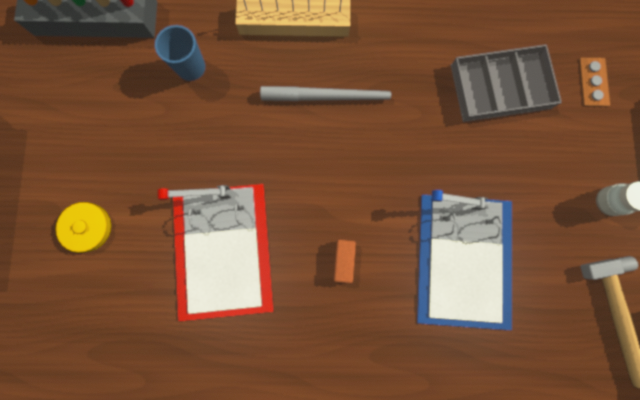

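The scene picture shows the red roll near (456,182) and its hinge bracket near (410,203). In the top picture the roll is near (164,193) and the hinge near (223,191). The blue board is well clear, with its roll at about (437,195) in the top view. Next I'll enlarge and segment.

```bash
cat > h.py <<'E'
import numpy as np, cv2
from scipy.optimize import least_squares
def P(c):
    K=np.array([[c["fx"],0,c["cx"]],[0,c["fy"],c["cy"]],[0,0,1]]); return K@np.diag([1,-1,-1])@c["world_to_cam"][:3]
def proj(c,X):
    h=P(c)@np.r_[X,1]; return h[:2]/h[2]
def tri(cs,uvs):
    X=cv2.triangulatePoints(P(cs[0]),P(cs[1]),np.float64(uvs[0]).reshape(2,1),np.float64(uvs[1]).reshape(2,1)); X=X[:3,0]/X[3,0]
    return X,[proj(c,X)-u for c,u in zip(cs,uvs)]
def red(c,box):
    u0,v0,u1,v1=box; hsv=cv2.cvtColor(c["pixels"],cv2.COLOR_RGB2HSV)
    m=((hsv[...,0]<6)|(hsv[...,0]>174))&(hsv[...,1]>190)&(hsv[...,2]>110)
    k=np.zeros_like(m);k[v0:v1,u0:u1]=m[v0:v1,u0:u1]
    n,l,s,ce=cv2.connectedComponentsWithStats(k.astype(np.uint8)); return [(s[i].tolist(),ce[i]) for i in range(1,n) if s[i][4]>8]
def crop(c,box,f,name):
    u0,v0,u1,v1=box; cv2.imwrite(name,cv2.resize(c["pixels"][v0:v1,u0:u1,::-1],None,fx=f,fy=f,interpolation=cv2.INTER_CUBIC))
E
python3 - <<'E'
from h import *
from plant import ctrl
s=ctrl.read_camera("scene");t=ctrl.read_camera("top")
print(red(s,(430,165,475,200)));print(red(t,(150,180,176,205)))
crop(s,(340,135,480,225),5,"pics/s1.png");crop(t,(140,170,280,260),5,"pics/t1.png")
import pickle; pickle.dump((s,t),open("c0.pkl","wb"))
E
```

```text
[([430, 169, 12, 18, 95], array([434.35789474, 179.05263158])), ([450, 176, 11, 12, 86], array([455.46511628, 181.58139535])), ([440, 190, 13, 10, 73], array([445.47945205, 195.16438356]))]
[([158, 188, 10, 12, 103], array([162.26213592, 193.41747573])), ([173, 198, 3, 7, 19], array([174.10526316, 200.78947368]))]
```

View pics/s1.png

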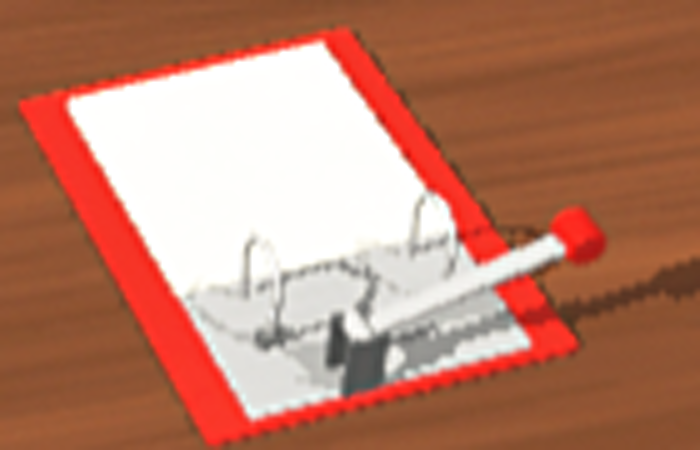

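View pics/t1.png

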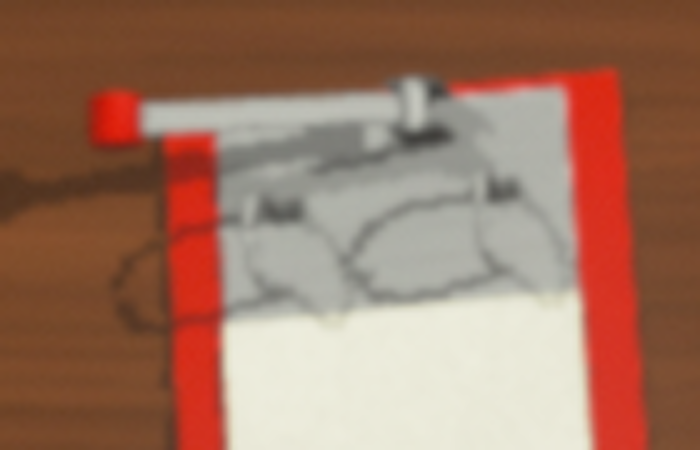

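The enlargements show the roll at scene (455.5,181.6) and top (162.8,193.4), and the hinge pin at scene (412,200) and top (222.6,191). Both rings stand on the robot side of the lever.

```bash
python3 - <<'E'
from h import *
import pickle
s,t=pickle.load(open("c0.pkl","rb"))
T,r=tri([s,t],[(455.2,181.6),(162.6,193.4)]);print("tip",T,r)
H,r=tri([s,t],[(412.2,199.5),(222.6,191)]);print("hinge",H,r)
d=T-H;print(np.linalg.norm(d),np.arctan2(d[2],np.hypot(d[0],d[1])),np.degrees(np.arctan2(d[1],d[0])))
# board direction from top plane z=.005 : corners
def plane(c,uv,z):
    p=P(c);A=np.c_[p[:,0],p[:,1],-np.r_[uv,1]];return np.linalg.solve(A,-(p[:,2]*z+p[:,3]))[:2]
cor=[plane(t,u,.005) for u in [(263.5,184),(272,312),(179.5,320),(173.5,197)]]
print(cor)
cs=[plane(s,u,.005) for u in [(345,155.5),(410,140.5),(455.5,204),(382,222)]];print(cs)
# 2-view fit of joint model: hinge xy, yaw, angle, with z=.034
o=[(s,(455.2,181.6),0),(t,(162.6,193.4),0),(s,(412.2,199.5),1),(t,(222.6,191),1)]
def f(p):
    x,y,w,a=p;h=np.r_[x,y,.034];tp=h+.1*np.r_[np.cos(a)*np.cos(w),np.cos(a)*np.sin(w),np.sin(a)]
    return np.concatenate([proj(c,[tp,h][k])-u for c,u,k in o])
q=least_squares(f,[*H[:2],1.57,.3]);print(q.x,q.fun)
E
```

```text
tip [0.5541237  0.31428441 0.06129098] [array([-0.0220305 ,  0.00836967]), array([-0.05017686, -0.01048068])]
hinge [0.5636419  0.21895521 0.03921253] [array([-0.50302469,  0.12713874]), array([-1.09448475, -0.22537856])]
0.09831433862934909 0.2265017716843003 95.70183298655789
[array([0.58329639, 0.14937194]), array([0.3499371 , 0.12661895]), array([0.33465258, 0.29108959]), array([0.55645766, 0.31659474])]
[array([0.35144845, 0.12814887]), array([0.33182212, 0.29625815]), array([0.5646492 , 0.31980966]), array([0.580235  , 0.15239462])]
[0.56285513 0.21899907 1.66310938 0.27375508] [ 0.19741514  0.01196354 -0.33507872  0.09167425 -0.84123905  1.67278292
 -0.42473157  0.69314416]
```

Tip at (0.554, 0.314, 0.061), hinge at about (0.563, 0.219, 0.034), yaw about 95.7°, lever about 0.28 rad. The roll height, the 98 mm length and the board edges all agree with the sizes given. Next I move across at height; shutting the gripper halfway keeps the fingers narrower.

Call:
apply_moves(
  steps=[
    [[3.2,-3.4,0],[0,0,0]],
    [[3.2,-3.4,0],[0,0,0]],
    [[3.2,-3.4,0],[0,0,0]],
    [[3.2,-3.4,0],[0,0,0]],
    [[3.2,-3.4,0],[0,0,0]],
  ],
  fingers=0.1,
)

```text
time_s: 0.75
tcp_pos: [0.3334, -0.3497, 0.2291]
eef_rot: [0.979, 0.205, 0.0, 0.003]
force: [0.9, 0.3, 0.2]
finger_gap: 0.047
```

Call:
apply_moves(
  steps=[
    [[3.2,-3.4,0],[0,0,0]],
    [[3.2,-3.4,0],[0,0,0]],
    [[3.2,-3.4,0],[0,0,0]],
    [[3.2,-3.4,0],[0,0,0]],
    [[3.2,-3.4,0],[0,0,0]],
  ],
)

```text
time_s: 1.25
tcp_pos: [0.4136, -0.1212, 0.2288]
eef_rot: [0.979, 0.204, 0.001, 0.004]
force: [1.5, -0.6, 0.5]
finger_gap: 0.0472
```

Call:
apply_moves(
  steps=[
    [[3.2,-3.4,0],[0,0,0]],
    [[3.2,-3.4,0],[0,0,0]],
    [[3.2,-3.4,0],[0,0,0]],
    [[3.2,-3.4,0],[0,0,0]],
    [[3.2,-3.4,0],[0,0,0]],
  ],
)

```text
time_s: 1.75
tcp_pos: [0.4949, 0.1082, 0.2287]
eef_rot: [0.979, 0.204, 0.003, 0.005]
force: [0.7, -1.0, -0.4]
finger_gap: 0.0471
```

Call:
apply_moves(
  steps=[
    [[3,-3.2,0],[0,0,0]],
    [[2.5,-2.5,0],[0,0,0]],
    [[0,0,0],[0,0,-8]],
    [[0,0,0],[0,0,-8]],
    [[0,0,0],[0,0,-8]],
  ],
)

```text
time_s: 2.25
tcp_pos: [0.5251, 0.194, 0.2281]
eef_rot: [0.91, 0.415, 0.004, 0.005]
force: [0.8, -0.3, 0.3]
finger_gap: 0.0469
```

Call:
apply_moves(
  steps=[
    [[0,0,0],[0,0,-8]],
    [[0,0,0],[0,0,-8]],
    [[0,0,0],[0,0,-8]],
    [[0,0,0],[0,0,-8]],
    [[0,0,0],[0,0,-8]],
  ],
)

```text
time_s: 2.75
tcp_pos: [0.5245, 0.1949, 0.2275]
eef_rot: [0.702, 0.712, 0.001, 0.006]
force: [0.1, -0.7, 0.8]
finger_gap: 0.0472
```

Call:
apply_moves(
  steps=[
    [[0,0,0],[0,0,-4.9]],
    [[4,1.4,3],[0,0,0]],
    [[4,1.4,2],[0,0,0]],
    [[3.5,1.3,2],[0,0,0]],
    [[1,0.3,2],[0,0,0]],
  ],
)

```text
time_s: 3.25
tcp_pos: [0.5609, 0.3241, 0.1395]
eef_rot: [0.671, 0.742, 0.005, 0.009]
force: [0.1, 0.5, 0.6]
finger_gap: 0.0473
```

```bash
python3 - <<'E'
from h import *
from plant import ctrl
o=ctrl.observe();print(o["tcp_pos"],o["eef_rot"],o["joint_positions"])
from scipy.spatial.transform import Rotation as R
M=R.from_quat(o["eef_rot"]).as_matrix();print(M.round(3))
for gz in (.061,):
    print("tool delta cm to tip",100*M.T@(np.array([.554,.314,.042])-o["tcp_pos"]))
w=ctrl.read_camera("wrist");s=ctrl.read_camera("scene")
cv2.imwrite("pics/w2.png",w["pixels"][:,:,::-1]);crop(s,(340,60,500,220),4,"pics/s2.png")
print(proj(w,[.554,.314,.0613]),proj(w,[.5635,.2189,.034]),proj(w,o["tcp_pos"]))
E
```

```text
[0.56088741 0.32410138 0.1394895 ] [0.67074176 0.74161755 0.00513635 0.00908366] [ 0.35705865  0.65934841  1.4644267  -0.01354079  1.00037433  0.2639902 ]
[[-0.1    0.995  0.02 ]
 [ 0.995  0.1   -0.005]
 [-0.007  0.02  -1.   ]]
tool delta cm to tip [-0.87196574 -0.97938375  9.73741517]
[304.41540805 216.47154424] [306.08472539 296.26858633] [316.07495522 255.81152054]
```

View pics/w2.png

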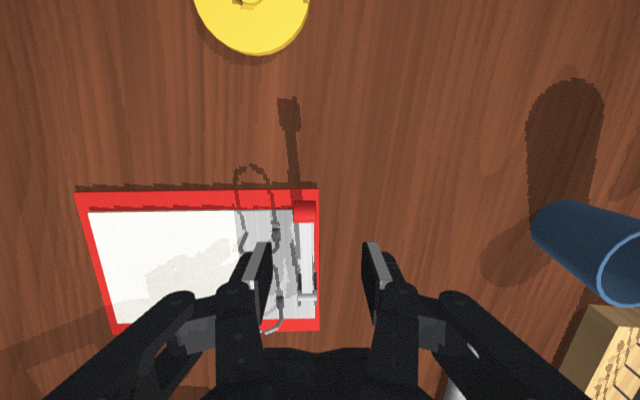

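View pics/s2.png

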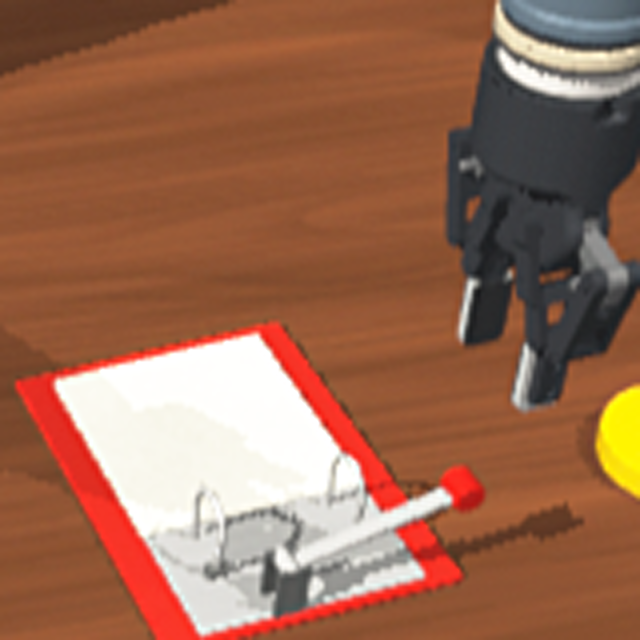

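The wrist picture shows the roll at (305,211), and the prediction was (304,216), so the two views agree. The fingers straddle it about 1 cm to one side. Next I correct sideways and go down.

Call:
apply_moves(
  steps=[
    [[-0.9,-1.0,1],[0,0,0]],
    [[0,0,2],[0,0,0]],
    [[0,0,2],[0,0,0]],
    [[0,0,0],[0,0,0]],
    [[0,0,0],[0,0,0]],
  ],
)

```text
time_s: 3.85
tcp_pos: [0.5503, 0.3078, 0.0901]
eef_rot: [0.671, 0.741, 0.002, 0.009]
force: [0.5, 0.1, 0.6]
finger_gap: 0.0468
```

```bash
cat > chk.py <<'E'
from h import *
from plant import ctrl
import sys
from scipy.spatial.transform import Rotation as R
n=sys.argv[1]
o=ctrl.observe();M=R.from_quat(o["eef_rot"]).as_matrix();print(M.round(3)); print(o["tcp_pos"].round(4),o["force"].round(2),o["finger_gap"],o["time_s"],o["joint_positions"].round(2))
print("tool delta cm",(100*M.T@(np.array([.554,.314,.042])-o["tcp_pos"])).round(2))
w=ctrl.read_camera("wrist");s=ctrl.read_camera("scene");t=ctrl.read_camera("top")
cv2.imwrite(f"pics/w{n}.png",w["pixels"][:,:,::-1]);
a=cv2.resize(s["pixels"][80:220,350:490,::-1],None,fx=2.8,fy=2.8,interpolation=cv2.INTER_CUBIC);b=cv2.resize(t["pixels"][120:260,120:260,::-1],None,fx=2.8,fy=2.8,interpolation=cv2.INTER_CUBIC)
cv2.imwrite(f"pics/st{n}.png",np.hstack([a,b]))
E
python3 chk.py 3
```

```text
[[-0.099  0.995  0.015]
 [ 0.995  0.099 -0.009]
 [-0.011  0.014 -1.   ]]
[0.5503 0.3078 0.0901] [0.54 0.08 0.57] 0.04683419369141293 3.85 [ 0.34  0.71  1.53 -0.02  0.89  0.25]
tool delta cm [0.64 0.37 4.81]
```

View pics/w3.png

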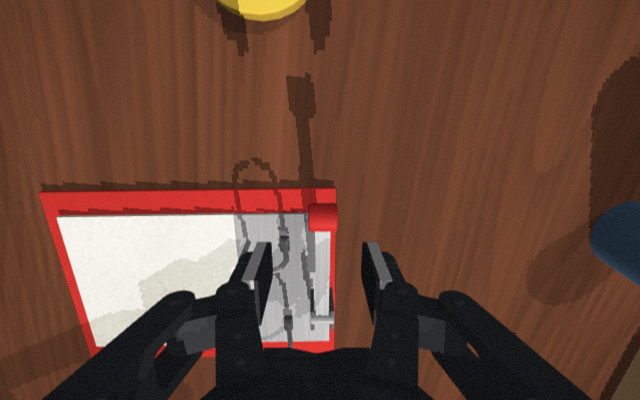

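View pics/st3.png

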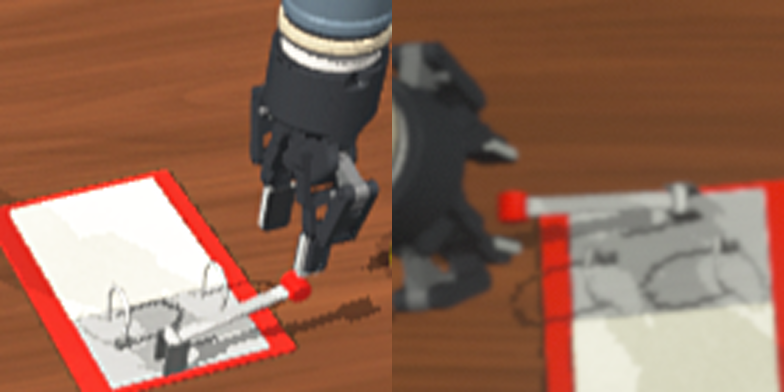

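The wrist picture shows the roll at (322,217), with the fingers centred on column 316. The roll lies between the jaws, just ahead of them. I shift 6 mm along and 4 mm across, then go down.

Call:
apply_moves(
  steps=[
    [[0.6,0.4,0],[0,0,0]],
    [[0,0,1.5],[0,0,0]],
    [[0,0,1],[0,0,0]],
    [[0,0,0],[0,0,0]],
    [[0,0,0],[0,0,0]],
  ],
)

```text
time_s: 4.5
tcp_pos: [0.5559, 0.3157, 0.0653]
eef_rot: [0.671, 0.742, 0.004, 0.01]
force: [-0.4, -0.5, -0.1]
finger_gap: 0.0471
```

```bash
python3 chk.py 4
```

```text
[[-0.1    0.995  0.02 ]
 [ 0.995  0.1   -0.007]
 [-0.009  0.019 -1.   ]]
[0.5559 0.3157 0.0653] [-0.35 -0.46 -0.07] 0.04707746176829504 4.5 [ 0.35  0.75  1.53 -0.02  0.85  0.26]
tool delta cm [-0.13 -0.25  2.33]
```

View pics/w4.png

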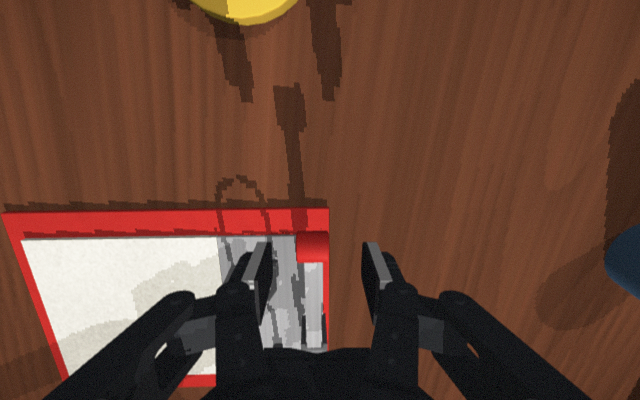

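The roll, at (313,246), is now between the pads. I go down to grasp height.

Call:
apply_moves(
  steps=[
    [[-0.1,-0.2,1.2],[0,0,0]],
    [[0,0,1.2],[0,0,0]],
    [[0,0,0],[0,0,0]],
    [[0,0,0],[0,0,0]],
    [[0,0,0],[0,0,0]],
  ],
)

```text
time_s: 5.15
tcp_pos: [0.5545, 0.3141, 0.0396]
eef_rot: [0.671, 0.741, 0.004, 0.01]
force: [-0.4, 0.4, -0.1]
finger_gap: 0.0469
```

```bash
python3 chk.py 5
```

```text
[[-0.1    0.995  0.02 ]
 [ 0.995  0.1   -0.007]
 [-0.009  0.019 -1.   ]]
[0.5545 0.3141 0.0396] [-0.35  0.44 -0.08] 0.04686395194515272 5.15 [ 0.35  0.79  1.54 -0.02  0.8   0.26]
tool delta cm [-0.   -0.05 -0.24]
```

View pics/w5.png

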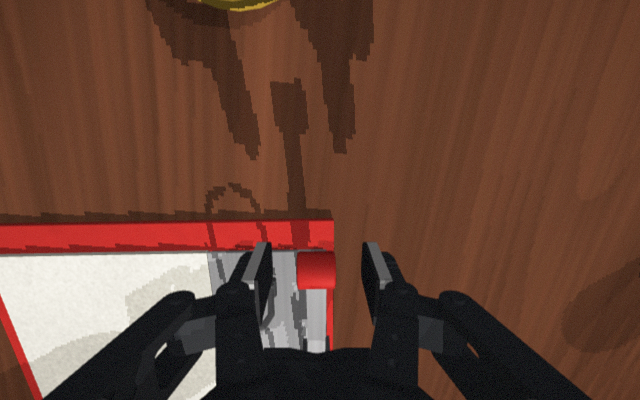

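View pics/st5.png

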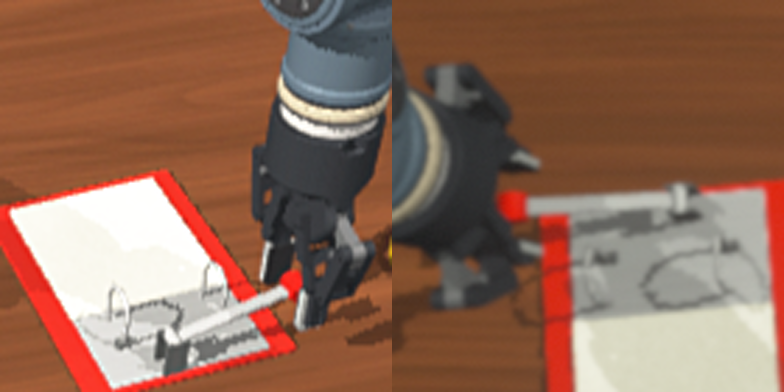

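The roll at (316,270) is centred between the pads. I shut the gripper.

Call:
apply_moves(
  steps=[
    [[0,0,0],[0,0,0]],
    [[0,0,0],[0,0,0]],
    [[0,0,0],[0,0,0]],
    [[0,0,0],[0,0,0]],
    [[0,0,0],[0,0,0]],
  ],
  fingers=-1,
)

```text
time_s: 5.8
tcp_pos: [0.5542, 0.3143, 0.0407]
eef_rot: [0.671, 0.742, 0.004, 0.01]
force: [-1.2, -0.4, -0.2]
finger_gap: 0.0168
```

```bash
python3 chk.py 6
```

```text
[[-0.101  0.995  0.02 ]
 [ 0.995  0.101 -0.007]
 [-0.009  0.019 -1.   ]]
[0.5542 0.3143 0.0407] [-1.15 -0.41 -0.23] 0.0168086242719401 5.8 [ 0.35  0.79  1.54 -0.02  0.8   0.26]
tool delta cm [-0.03 -0.02 -0.13]
```

View pics/w6.png

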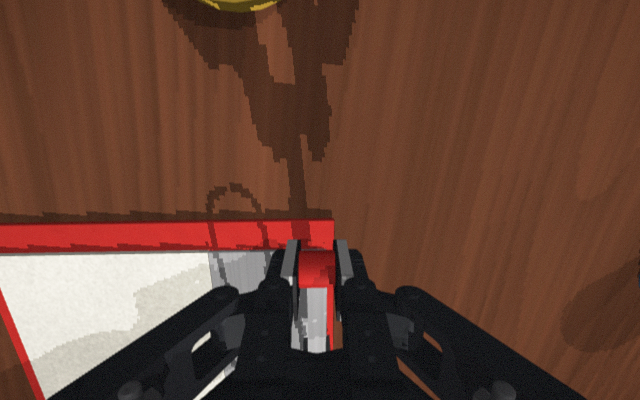

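Grip confirmed, with a gap of 16.8 mm on the 18 mm roll. I follow the arc up, turning the tool with the lever: 5° per row about tool +y.

Call:
apply_moves(
  steps=[
    [[-0.1,0,-0.83],[0,5,0]],
    [[-0.1,0,-0.83],[0,5,0]],
    [[-0.1,0,-0.83],[0,5,0]],
    [[-0.1,0,-0.83],[0,5,0]],
    [[0,0,0],[0,0,0]],
  ],
)

```text
time_s: 6.45
tcp_pos: [0.5552, 0.3056, 0.0742]
eef_rot: [0.659, 0.731, 0.125, -0.123]
force: [-2.5, 1.9, 3.5]
finger_gap: 0.017
```

```bash
python3 chk.py 7
```

```text
[[-0.101  0.995 -0.016]
 [ 0.933  0.1    0.345]
 [ 0.345  0.02  -0.938]]
[0.5552 0.3056 0.0742] [-2.53  1.93  3.52] 0.01697970933457282 6.45 [ 0.16  0.73  1.64  0.5   0.8  -0.3 ]
tool delta cm [-0.32 -0.1   3.31]
```

View pics/st7.png

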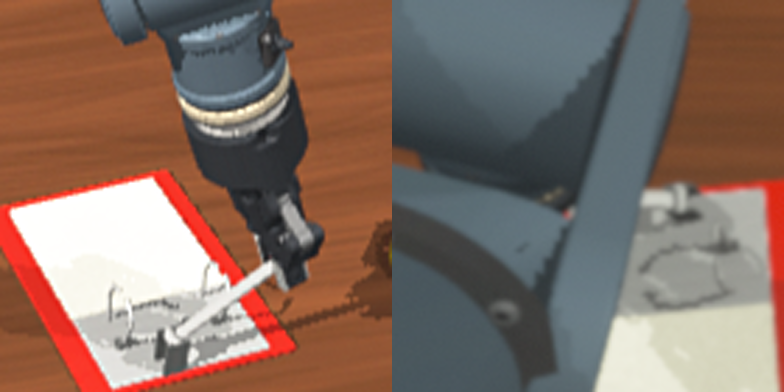

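The lever is following and is now at about 0.62 rad. I carry on up to the stop.

Call:
apply_moves(
  steps=[
    [[-0.1,0,-0.83],[0,5,0]],
    [[-0.1,0,-0.83],[0,5,0]],
    [[-0.1,0,-0.83],[0,5,0]],
    [[-0.1,0,-0.83],[0,5,0]],
    [[0,0,0],[0,0,0]],
  ],
)

```text
time_s: 7.1
tcp_pos: [0.5569, 0.2884, 0.1002]
eef_rot: [0.624, 0.702, 0.237, -0.248]
force: [-3.3, -0.2, 6.4]
finger_gap: 0.0166
```

```bash
cat > ang.py <<'E'
from h import *
from plant import ctrl
from scipy.spatial.transform import Rotation as R
o=ctrl.observe();M=R.from_quat(o["eef_rot"]).as_matrix();g=o["tcp_pos"]-.019*M[:,2];H=np.array([.563,.2185,.034]);d=g-H
print("t",o["time_s"],"grasp",g.round(4),"r",np.linalg.norm(d).round(4),"angle",np.arctan2(d[2],np.hypot(*d[:2])).round(3),"tilt",np.degrees(np.arctan2(M[1,2],-M[2,2])).round(1),"F",o["force"].round(1),"gap",round(o["finger_gap"],4),"q",o["joint_positions"].round(2))
E
python3 ang.py; python3 chk.py 8
```

```text
t 7.1 grasp [0.5579 0.2762 0.1148] r 0.0994 angle 0.949 tilt 40.0 F [-3.3 -0.2  6.4] gap 0.0166 q [-0.02  0.76  1.68  0.87  1.   -0.74]
[[-0.097  0.994 -0.052]
 [ 0.759  0.108  0.642]
 [ 0.644  0.023 -0.765]]
[0.5569 0.2884 0.1002] [-3.33 -0.19  6.41] 0.01664388042489814 7.1 [-0.02  0.76  1.68  0.87  1.   -0.74]
tool delta cm [-1.77 -0.15  6.12]
```

View pics/st8.png

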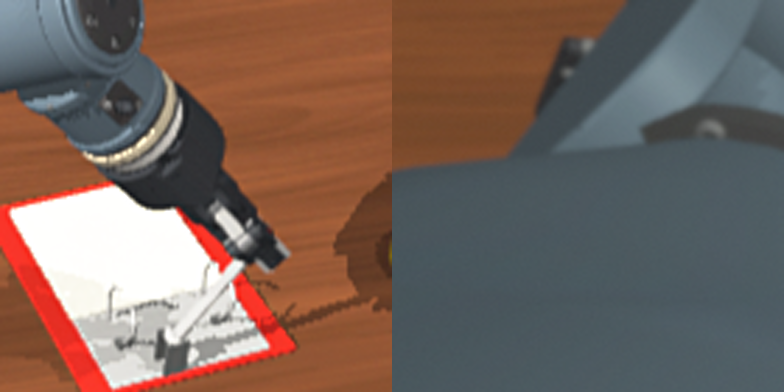

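The lever is at 0.95 rad and the rings are opening. I carry on until the force shows the stop.

Call:
apply_moves(
  steps=[
    [[-0.1,0,-0.83],[0,5,0]],
    [[-0.05,0,-0.6],[0,3,0]],
    [[0,0,-0.3],[0,0,0]],
    [[0,0,0],[0,0,0]],
    [[0,0,0],[0,0,0]],
  ],
)

```text
time_s: 7.75
tcp_pos: [0.5581, 0.2777, 0.1099]
eef_rot: [0.604, 0.688, 0.276, -0.292]
force: [-0.3, 0.8, 0.6]
finger_gap: 0.0169
```

```bash
python3 ang.py; python3 chk.py 9
```

```text
t 7.75 grasp [0.5593 0.2638 0.1227] r 0.0997 angle 1.098 tilt 47.2 F [-0.3  0.8  0.6] gap 0.0169 q [-0.09  0.79  1.68  0.94  1.11 -0.86]
[[-0.1    0.993 -0.068]
 [ 0.67   0.118  0.733]
 [ 0.735  0.028 -0.677]]
[0.5581 0.2777 0.1099] [-0.32  0.82  0.62] 0.01687579680549153 7.75 [-0.09  0.79  1.68  0.94  1.11 -0.86]
tool delta cm [-2.51 -0.16  7.28]
```

View pics/st9.png

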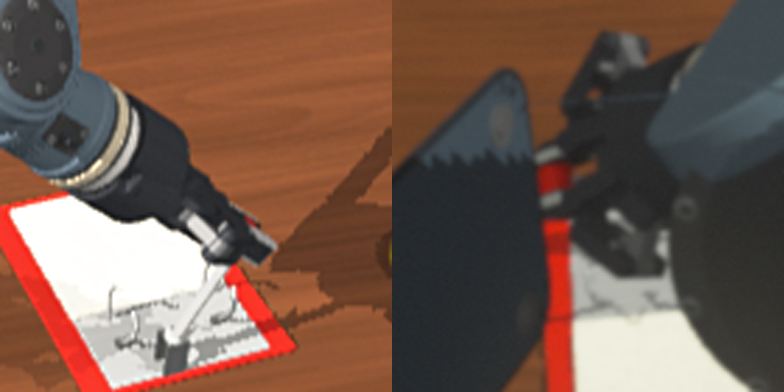

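The estimate is 1.10 rad, but there's no clear force from the stop. I press a little farther to be sure.

Call:
apply_moves(
  steps=[
    [[-0.15,0,-0.5],[0,2,0]],
    [[-0.15,0,-0.5],[0,2,0]],
    [[-0.15,0,-0.5],[0,0,0]],
    [[-0.15,0,-0.5],[0,0,0]],
    [[-0.15,0,-0.5],[0,0,0]],
  ],
)

```text
time_s: 8.4
tcp_pos: [0.5577, 0.2754, 0.1127]
eef_rot: [0.592, 0.674, 0.301, -0.325]
force: [7.5, 30.6, -16.1]
finger_gap: 0.0165
```

```bash
python3 ang.py; python3 chk.py 10
```

```text
t 8.4 grasp [0.5592 0.2604 0.1243] r 0.0996 angle 1.135 tilt 52.4 F [  7.5  30.6 -16.1] gap 0.0165 q [-0.12  0.82  1.68  0.99  1.18 -0.91]
[[-0.088  0.993 -0.081]
 [ 0.602  0.118  0.789]
 [ 0.793  0.021 -0.609]]
[0.5577 0.2754 0.1127] [  7.54  30.65 -16.09] 0.01649946386161191 8.4 [-0.12  0.82  1.68  0.99  1.18 -0.91]
tool delta cm [-3.25 -0.06  7.38]
```

View pics/st10.png

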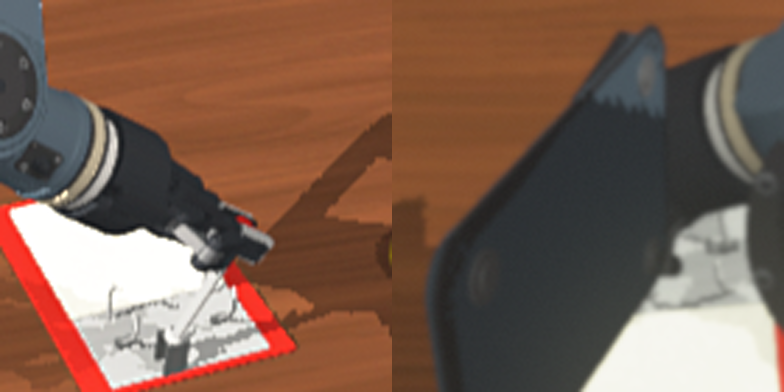

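The stop is confirmed: 35 N of resistance with the angle held at about 1.1 rad, and the rings stand wide open. Now back down along the arc.

Call:
apply_moves(
  steps=[
    [[0,0,0.85],[0,-5,0]],
    [[0,0,0.85],[0,-5,0]],
    [[0,0,0.85],[0,-5,0]],
    [[0,0,0.85],[0,-5,0]],
    [[0,0,0],[0,0,0]],
  ],
)

```text
time_s: 9.05
tcp_pos: [0.5556, 0.2986, 0.0889]
eef_rot: [0.634, 0.723, 0.189, -0.198]
force: [1.0, -1.7, -2.5]
finger_gap: 0.0165
```

```bash
python3 ang.py
```

```text
t 9.05 grasp [0.5565 0.2887 0.1051] r 0.1001 angle 0.79 tilt 31.7 F [ 1.  -1.7 -2.5] gap 0.0165 q [ 0.06  0.74  1.66  0.73  0.91 -0.59]
```

Call:
apply_moves(
  steps=[
    [[0,0,0.85],[0,-5,0]],
    [[0,0,0.85],[0,-5,0]],
    [[0,0,0.85],[0,-5,0]],
    [[0,0,0.85],[0,-5,0]],
    [[0,0,0],[0,0,0]],
  ],
)

```text
time_s: 9.55
tcp_pos: [0.5542, 0.3121, 0.0594]
eef_rot: [0.658, 0.746, 0.074, -0.072]
force: [1.8, -0.8, -1.5]
finger_gap: 0.0168
```

```bash
python3 ang.py
```

```text
t 9.55 grasp [0.5544 0.3082 0.078 ] r 0.1003 angle 0.454 tilt 11.9 F [ 1.8 -0.8 -1.5] gap 0.0168 q [ 0.24  0.75  1.59  0.29  0.78 -0.09]
```

Call:
apply_moves(
  steps=[
    [[0,0,0.85],[0,-5,0]],
    [[0,0,0.85],[0,-5,0]],
    [[0,0,0.85],[0,-5,0]],
    [[0,0,0.85],[0,-5,0]],
    [[0,0,0],[0,0,0]],
  ],
)

```text
time_s: 10.05
tcp_pos: [0.5538, 0.3152, 0.0258]
eef_rot: [0.663, 0.746, -0.044, 0.052]
force: [1.7, -1.1, -0.2]
finger_gap: 0.0167
```

```bash
python3 ang.py; python3 chk.py 11
```

```text
t 10.05 grasp [0.5534 0.3178 0.0446] r 0.1003 angle 0.106 tilt -7.8 F [ 1.7 -1.1 -0.2] gap 0.0167 q [ 0.4   0.83  1.49 -0.17  0.86  0.4 ]
[[-0.116  0.993  0.02 ]
 [ 0.984  0.117 -0.135]
 [-0.136  0.004 -0.991]]
[0.5538 0.3152 0.0258] [ 1.68 -1.14 -0.21] 0.01671056977211206 10.05 [ 0.4   0.83  1.49 -0.17  0.86  0.4 ]
tool delta cm [-0.34  0.01 -1.59]
```

View pics/st11.png

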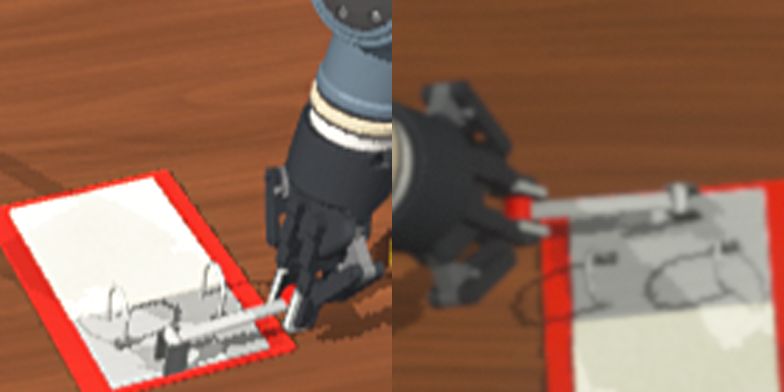

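The lever is at about 0.1 rad. I press down the last 11 mm and on against the stop.

Call:
apply_moves(
  steps=[
    [[0.07,0,0.5],[0,0,0]],
    [[0.07,0,0.5],[0,0,0]],
    [[0.07,0,0.5],[0,0,0]],
    [[0.07,0,0.4],[0,0,0]],
    [[0.07,0,0.4],[0,0,0]],
  ],
)

```text
time_s: 10.7
tcp_pos: [0.554, 0.3161, 0.0173]
eef_rot: [0.67, 0.74, -0.039, 0.046]
force: [-6.3, 3.2, 18.8]
finger_gap: 0.0167
```

```bash
python3 ang.py
```

```text
t 10.7 grasp [0.5537 0.3183 0.0361] r 0.1003 angle 0.021 tilt -6.8 F [-6.3  3.2 18.8] gap 0.0167 q [ 0.4   0.84  1.49 -0.16  0.84  0.4 ]
```

Call:
apply_moves(
  steps=[
    [[0.07,0,0.6],[0,0,0]],
    [[0.07,0,0.6],[0,0,0]],
    [[0.07,0,0.6],[0,0,0]],
    [[0.07,0,0.6],[0,0,0]],
    [[0.07,0,0.6],[0,0,0]],
  ],
)

```text
time_s: 11.2
tcp_pos: [0.5541, 0.3162, 0.0169]
eef_rot: [0.672, 0.738, -0.036, 0.045]
force: [-9.1, 2.7, 29.6]
finger_gap: 0.0168
```

```bash
python3 ang.py
```

```text
t 11.2 grasp [0.5538 0.3183 0.0358] r 0.1002 angle 0.018 tilt -6.5 F [-9.1  2.7 29.6] gap 0.0168 q [ 0.4   0.84  1.5  -0.15  0.84  0.4 ]
```

The lever is hard against the lower stop: 30 N and no further movement. I open the gripper while still pressing lightly.

Call:
apply_moves(
  steps=[
    [[0,0,0.3],[0,0,0]],
    [[0,0,0.2],[0,0,0]],
    [[0,0,0],[0,0,0]],
    [[0,0,0],[0,0,0]],
    [[0,0,0],[0,0,0]],
  ],
  fingers=0.1,
)

```text
time_s: 11.7
tcp_pos: [0.5547, 0.312, 0.0144]
eef_rot: [0.675, 0.736, -0.035, 0.043]
force: [-0.8, -0.5, -1.3]
finger_gap: 0.0467
```

```bash
python3 ang.py; python3 chk.py 12
```

```text
t 11.7 grasp [0.5544 0.3141 0.0333] r 0.096 angle -0.008 tilt -6.3 F [-0.8 -0.5 -1.3] gap 0.0467 q [ 0.39  0.84  1.5  -0.15  0.83  0.4 ]
[[-0.085  0.996  0.016]
 [ 0.99   0.086 -0.109]
 [-0.11   0.007 -0.994]]
[0.5547 0.312  0.0144] [-0.82 -0.52 -1.3 ] 0.04670620162898675 11.7 [ 0.39  0.84  1.5  -0.15  0.83  0.4 ]
tool delta cm [-0.1  -0.03 -2.77]
```

View pics/w12.png

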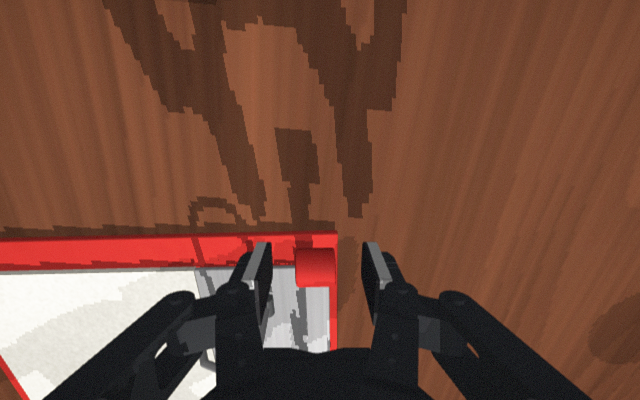

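View pics/st12.png

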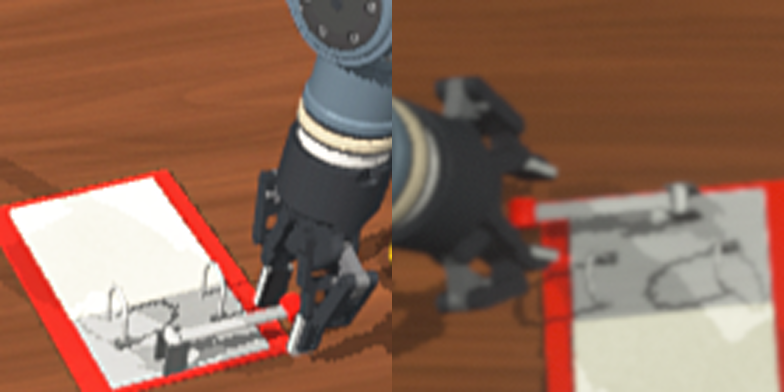

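The fingers are open with clearance on both sides: the roll spans columns 296–335 and the pads are at 271 and 363. I retreat upward, then away so the cameras can see.

Call:
apply_moves(
  steps=[
    [[-0.1,0,-1],[0,0,0]],
    [[-0.2,0,-2],[0,0,0]],
    [[-0.3,0,-3],[0,0,0]],
    [[-0.4,0,-4],[0,0,0]],
    [[-0.4,0,-4],[0,0,0]],
  ],
)

```text
time_s: 12.35
tcp_pos: [0.5491, 0.3124, 0.1536]
eef_rot: [0.674, 0.736, -0.042, 0.039]
force: [1.3, 0.3, -0.4]
finger_gap: 0.0472
```

Call:
apply_moves(
  steps=[
    [[4,0,-1],[0,0,0]],
    [[4,0,-1],[0,0,0]],
    [[3,0,0],[0,0,0]],
    [[0,0,0],[0,0,0]],
    [[0,0,0],[0,0,0]],
  ],
)

```text
time_s: 12.85
tcp_pos: [0.5437, 0.4295, 0.175]
eef_rot: [0.675, 0.736, -0.033, 0.043]
force: [-0.4, -0.6, 0.4]
finger_gap: 0.0468
```

```bash
python3 - <<'E'
from h import *
from plant import ctrl
s=ctrl.read_camera("scene");t=ctrl.read_camera("top");o=ctrl.observe();print(o["time_s"],o["tcp_pos"],o["force"])
print(red(s,(430,165,475,210)));print(red(t,(146,180,176,205)))
crop(s,(340,135,480,225),5,"pics/s13.png");crop(t,(140,170,280,260),5,"pics/t13.png")
cv2.imwrite("pics/full13.png",s["pixels"][:,:,::-1])
w=np.radians(95.7);H=np.array([.563,.2185,.034])
for a in (0,.05,.1,.28):
    tp=H+.1*np.r_[np.cos(a)*np.cos(w),np.cos(a)*np.sin(w),np.sin(a)];print(a,proj(s,tp),proj(t,tp))
E
```

```text
12.95 [0.54360145 0.42850252 0.17458186] [ 0.36035577 -0.45799925  0.34919094]
[([430, 169, 15, 22, 132], array([435.67424242, 181.25      ])), ([450, 184, 11, 12, 81], array([455.19753086, 189.64197531])), ([430, 195, 26, 15, 130], array([446.31538462, 202.60769231]))]
[([161, 191, 11, 11, 91], array([165.74725275, 195.94505495])), ([173, 200, 3, 5, 14], array([174.07142857, 202.14285714]))]
0 [454.68720489 190.60500067] [166.54486067 196.40244167]
0.05 [454.99294459 188.88429163] [165.51575507 195.96538927]
0.1 [455.19243359 187.18300909] [164.61631259 195.51077415]
0.28 [455.00970332 181.28571313] [162.53143838 193.74210432]
```

View pics/s13.png

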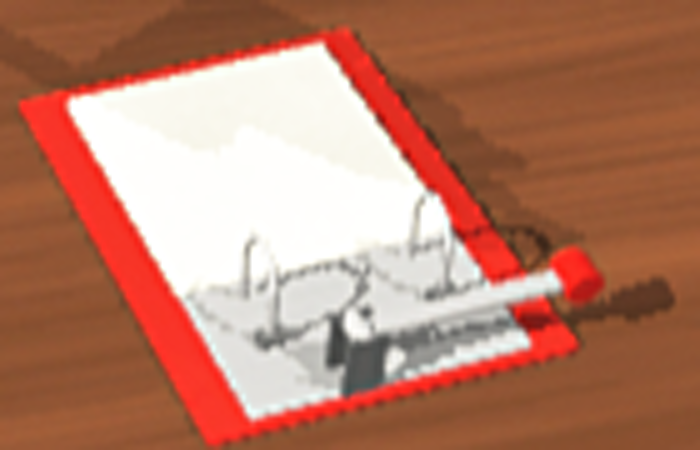

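View pics/full13.png

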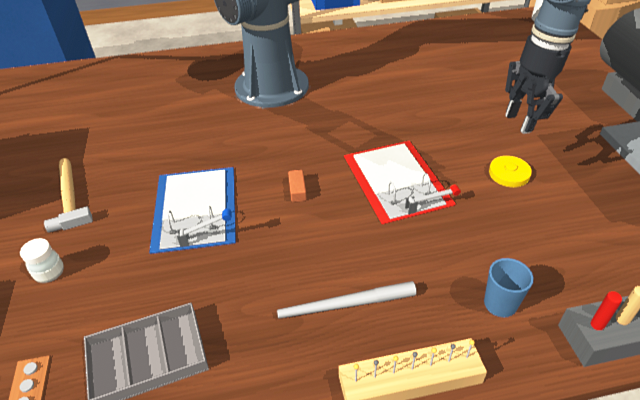

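The roll is at scene (455.2,189.6) and top (165.7,195.9). That matches 0 to 0.05 rad, within calibration error but not certain: opening the pads may have lifted the lever slightly. There's plenty of time, so I press the roll from above with shut fingers. That makes sure, and it also measures the height.

Call:
apply_moves(
  steps=[
    [[0,0,0],[0,6.5,0]],
    [[-4,0.4,0],[0,0,0]],
    [[-4,0.4,2],[0,0,0]],
    [[-3,0.2,2],[0,0,0]],
    [[0,0,0],[0,0,0]],
  ],
  fingers=-1,
)

```text
time_s: 13.45
tcp_pos: [0.5636, 0.312, 0.1329]
eef_rot: [0.677, 0.736, 0.006, -0.001]
force: [-0.3, -0.1, -0.5]
finger_gap: -0.0002
```

```bash
sed -i 's/\[.554,.314,.042\]/[.5535,.317,.043]/' chk.py; python3 chk.py 14
```

```text
[[-0.082  0.997  0.007]
 [ 0.997  0.082  0.01 ]
 [ 0.009  0.008 -1.   ]]
[0.5636 0.312  0.1329] [-0.25 -0.13 -0.45] -0.00021775888120652336 13.45 [0.33 0.67 1.48 0.01 0.99 0.24]
tool delta cm [ 0.5  -1.03  8.98]
```

Call:
apply_moves(
  steps=[
    [[0.5,-1.0,0],[0,0,-1]],
    [[0,0,3],[0,0,0]],
    [[0,0,3],[0,0,0]],
    [[0,0,0.6],[0,0,0]],
    [[0,0,0],[0,0,0]],
  ],
)

```text
time_s: 14.1
tcp_pos: [0.5554, 0.3307, 0.074]
eef_rot: [0.665, 0.746, 0.015, 0.002]
force: [0.6, 0.3, 0.8]
finger_gap: 0.0
```

```bash
python3 chk.py 15
```

```text
[[-0.114  0.993  0.024]
 [ 0.993  0.114  0.02 ]
 [ 0.017  0.026 -1.   ]]
[0.5554 0.3307 0.074 ] [0.57 0.28 0.82] 8.46639890621343e-06 14.1 [0.36 0.74 1.52 0.01 0.85 0.24]
tool delta cm [-1.39 -0.42  3.07]
```

View pics/w15.png

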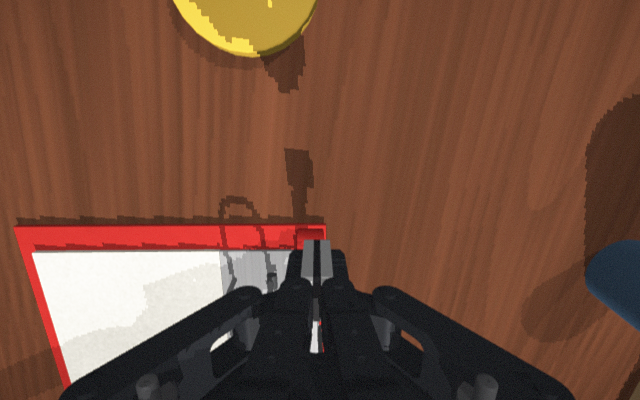

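View pics/st15.png

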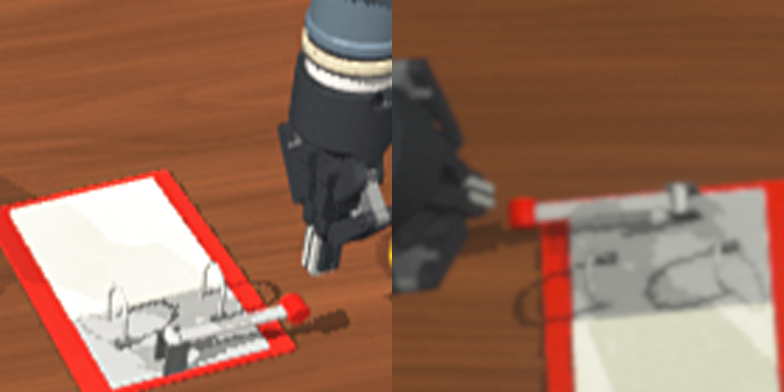

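The shut tips are about 14 mm too far outboard. I correct that, then go down to just above the roll.

Call:
apply_moves(
  steps=[
    [[-1.4,-0.4,0],[0,0,0]],
    [[0,0,0],[0,0,0]],
    [[0,0,1],[0,0,0]],
    [[0,0,1],[0,0,0]],
    [[0,0,0],[0,0,0]],
  ],
)

```text
time_s: 14.75
tcp_pos: [0.5571, 0.3153, 0.0576]
eef_rot: [0.666, 0.746, 0.02, 0.005]
force: [0.9, 0.2, -0.0]
finger_gap: -0.0001
```

```bash
python3 chk.py 16
```

```text
[[-0.113  0.993  0.033]
 [ 0.993  0.112  0.023]
 [ 0.019  0.035 -0.999]]
[0.5571 0.3153 0.0576] [ 0.87  0.19 -0.05] -9.715626626052443e-05 14.75 [0.34 0.76 1.55 0.01 0.8  0.21]
tool delta cm [ 0.18 -0.39  1.45]
```

View pics/st16.png

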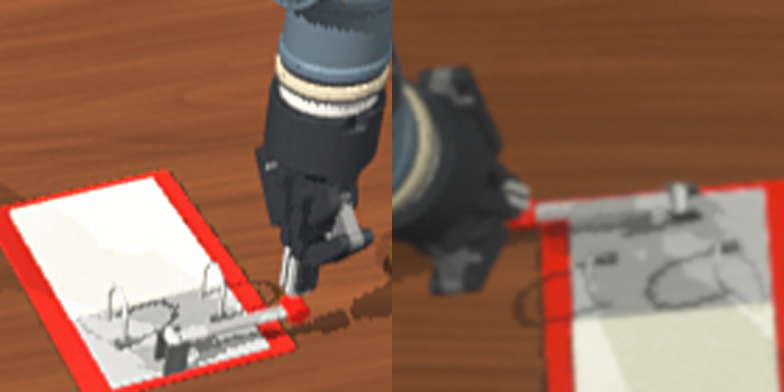

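The tips are over the roll. I press down gently.

Call:
apply_moves(
  steps=[
    [[0.1,-0.4,0.3],[0,0,0]],
    [[0,0,0.4],[0,0,0]],
    [[0,0,0.4],[0,0,0]],
    [[0,0,0.4],[0,0,0]],
    [[0,0,0.4],[0,0,0]],
  ],
)

```text
time_s: 15.4
tcp_pos: [0.5549, 0.3177, 0.0414]
eef_rot: [0.666, 0.746, 0.021, 0.006]
force: [-8.8, -5.3, 34.9]
finger_gap: -0.0002
```

Call:
apply_moves(
  steps=[
    [[0,0,0.4],[0,0,0]],
    [[0,0,0.4],[0,0,0]],
    [[0,0,0.4],[0,0,0]],
    [[0,0,0.4],[0,0,0]],
    [[0,0,0.4],[0,0,0]],
  ],
)

```text
time_s: 15.9
tcp_pos: [0.5548, 0.3177, 0.0418]
eef_rot: [0.664, 0.747, 0.021, 0.007]
force: [-6.3, -3.1, 23.3]
finger_gap: -0.0
```

```bash
python3 chk.py 17
```

```text
[[-0.117  0.992  0.039]
 [ 0.993  0.117  0.023]
 [ 0.018  0.041 -0.999]]
[0.5548 0.3177 0.0418] [-6.3  -3.15 23.34] -4.8361004620209055e-05 15.9 [0.34 0.78 1.56 0.01 0.76 0.22]
tool delta cm [-0.05 -0.14 -0.12]
```

View pics/st17.png

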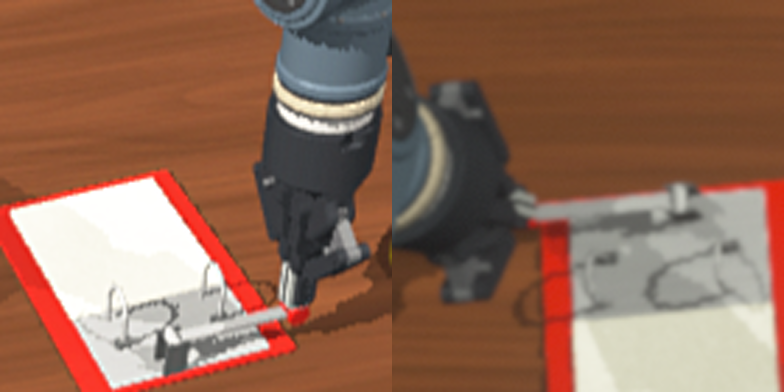

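The tips stop at z = 42 mm under 23–35 N. The roll's top is at 43 mm with the lever fully down, so it's down. I lift straight off and check again.

Call:
apply_moves(
  steps=[
    [[0,0,-0.5],[0,0,0]],
    [[0,0,-2],[0,0,0]],
    [[0,0,-3],[0,0,0]],
    [[0,0,-4],[0,0,0]],
    [[0,0,-4],[0,0,0]],
  ],
)

```text
time_s: 16.55
tcp_pos: [0.546, 0.3131, 0.1756]
eef_rot: [0.664, 0.747, 0.016, 0.004]
force: [0.7, 0.1, 0.2]
finger_gap: 0.0001
```

Call:
apply_moves(
  steps=[
    [[4,0,-1],[0,0,0]],
    [[4,0,0],[0,0,0]],
    [[3,0,0],[0,0,0]],
    [[0,0,0],[0,0,0]],
    [[0,0,0],[0,0,0]],
  ],
)

```text
time_s: 17.05
tcp_pos: [0.5374, 0.4265, 0.1957]
eef_rot: [0.665, 0.746, 0.023, 0.007]
force: [-0.7, -0.4, -0.3]
finger_gap: 0.0002
```

```bash
python3 - <<'E'
from h import *
from plant import ctrl
import pickle
s0,t0=pickle.load(open("c0.pkl","rb"))
s=ctrl.read_camera("scene");t=ctrl.read_camera("top");o=ctrl.observe();print(o["time_s"],o["tcp_pos"],o["force"],abs(o["qvel"]).max())
a=red(s,(430,165,475,210));b=red(t,(146,180,176,205));print(a);print(b)
print(np.abs(s["pixels"][150:260,140:250].astype(int)-s0["pixels"][150:260,140:250]).mean(),"blue diff")
crop(s,(340,135,480,225),5,"pics/s18.png")
w=np.radians(95.7);H=np.array([.563,.2185,.034])
def blue(c,box):
    u0,v0,u1,v1=box; hsv=cv2.cvtColor(c["pixels"],cv2.COLOR_RGB2HSV)[v0:v1,u0:u1]
    m=(abs(hsv[...,0].astype(int)-110)<12)&(hsv[...,1]>150); y,x=np.nonzero(m); return x.mean()+u0,y.mean()+v0
for A in ((s0,t0),(s,t)): print("blue",blue(A[0],(220,205,232,220)),blue(A[1],(430,186,444,200)))
E
```

```text
17.15 [0.53742625 0.42567053 0.1955657 ] [-0.13554217  0.33456229  0.83490668] 0.01514619500473978
[([430, 169, 15, 22, 134], array([435.64925373, 181.2238806 ])), ([450, 184, 11, 12, 81], array([455.18518519, 189.65432099])), ([430, 195, 26, 15, 129], array([446.28682171, 202.59689922]))]
[([162, 191, 10, 11, 90], array([165.8       , 195.96666667])), ([173, 200, 3, 5, 14], array([174.07142857, 202.14285714]))]
0.8489531680440772 blue diff
blue (np.float64(227.20967741935485), np.float64(212.66129032258064)) (np.float64(436.46666666666664), np.float64(195.30666666666667))
blue (np.float64(227.20967741935485), np.float64(212.66129032258064)) (np.float64(436.39473684210526), np.float64(195.35526315789474))
```

View pics/s18.png

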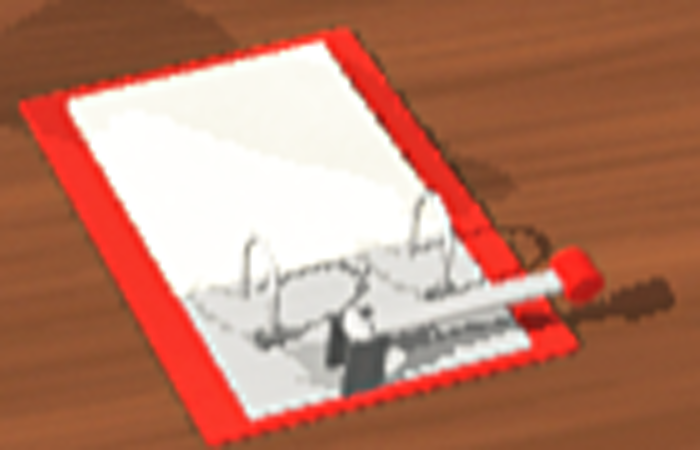

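The roll is at (455.2,189.7), the same as before the second press, so the lever was already at its lower stop. The rings are shut and the blue roll is unmoved.

```bash
python3 -c "
from plant import ctrl
print(ctrl.finish_job())"
```

```text
the job is handed in; nothing more can be done
None
```

The red lever went all the way up and is now pressed fully down again. The job was handed in at about 17 s with the arm clear of everything.

- **Up:** I pinched the red roll and swung the lever to its upper stop. It held at about 1.1 rad (my estimate read 1.10–1.135) against 35 N, and the rings stood wide open.
- **Down:** I swung it back and pressed against the lower stop with about 30 N. After letting go, I pressed the roll once more from above with shut fingers. They stopped at a height of 42 mm, and the roll's top should be at 43 mm with the lever fully down.
- **Last pictures:** The red roll had not shifted between the two presses, and the rings look shut. The blue roll stayed within 0.1 pixel of its starting place.
- **Disagreement:** The camera alone put the lever at about 0.03 rad rather than exactly 0. That is roughly the 2 mm calibration error, and the stop force and measured height both say it is fully down.

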